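# Take a check reading on the filter photometer

## Task

Take a check reading of the amber glass filter on the photometer bench: lift its holder (orange grip) out of the white rack, hook it over the upper rod of the bench through the loading gap next to the lamp house, slide it along under the keeper strip until it is in line with the red index clip, and let go of it there. Then pull the red spring-return shutter handle on the lamp side out towards the robot until its white pointer is on the red line, and finish while still holding it there, because it springs shut when released. Leave the green and blue filters in the rack and do not disturb the other things on the worktop.

Things in the scene. Friction and masses are not known exactly. Their poses are not given: they have to be found in the camera images.
- amber_grip (a point): Centre of the orange grip (14 mm along its x, 24 along y, 44 high) of the loose amber filter holder, 95 to 170 g. z up. Below it a stem 8 mm thick, then a plate 60 mm along x, 8 along y, 75 high, underside 137 mm below this point. The hook is beside the plate's top, on the +x side. It starts upright in one of three slots, 18 mm deep, of a white rack 30 mm high; lift it straight up.
- amber_hook (a point): Seat of that holder's hook: where the axis of the upper rod lies when it hangs. +40 mm along the holder's x and 52 mm below the grip centre, same axes. The hook opens downwards, is 14 mm wide along y and 20 mm clear inside along x; its V-shaped roof centres it on the rod. Its lip, flared outwards, ends 34 mm below this point; its top is 14 mm above.
- green_grip (a point): Centre of the green grip block of another, identical holder in the rack (bystander; the slots are 64 mm apart).
- blue_grip (a point): Centre of the blue grip block of a third, identical holder in the rack (bystander).
- amber: The amber filter holder itself, origin at the centre of the plate's underside, 137 mm below the grip centre; same axes.
- gap (a point): Middle of the loading gap, on the axis of the upper rod (12 mm thick, 165 mm above the worktop). Bench axes: y along the rod, +y to the lamp house, x away from the robot. The rod is open from 55 mm at -y to 40 mm at +y of here; further to -y a keeper strip 14 mm wide covers it, 19 to 23 mm above its axis; the hook passes under. The holder hangs on the robot side (its x along this x).
- mark (a point): Point on the axis of the upper rod under the middle of the red index clip (10 mm wide, on the keeper strip, top 26 mm above this point). The middle of the hook belongs here. Its place along the rod varies, 130 to 230 mm to the -y side of the gap point. Bench axes. A lower rod, 10 mm thick, 65 mm below the upper one, keeps the hanging plate from swinging under.
- shutter_grip (a point): Centre of the red shutter handle, 163 mm above the worktop: upright block 14 mm along x, 26 along y, 46 high, on a narrower black foot. It slides along the bench's -x (towards the robot). Free around it, but 50 mm behind it (+x) is the face of the lamp house (top 162 mm above the worktop, fins to 176) and 65 mm behind it the shutter box (top 168 mm).
- shutter_open (a point): Fixed point where the centre of the red handle stands when the white pointer is on the red line of the scale strip (40 mm pulled). Bench axes.
- shutter (a joint): How far the shutter is pulled, m: 0 shut (pushed in by its spring), 0.040 with the pointer on the red line, 0.060 at the stop. The spring needs about 4 N at the start, 9 N at the line and 12 N at the stop, and drives it back to 0 when released.
- brown_bottle: Brown glass reagent bottle, 68 mm wide, 150 mm high (bystander), origin under its centre.
- white_bottle: White plastic bottle with orange label, 72 mm wide, 170 mm high (bystander), origin under its centre.
- beaker: Glass beaker, 66 mm wide, 85 mm high (bystander), origin under its centre.
- dropper: Small brown dropper bottle with red cap, 28 mm wide, 70 mm high (bystander), origin under its centre.
- cell_box: Grey open box with dividers, 110 x 70 x 35 mm (bystander), origin under its centre.

How it is judged (in metres and radians):
On the way, in this order (a step that is already met when the one before it is completed fails the run):
1. the amber holder's hook is seated on the upper rod in the loading gap (x of amber_hook in the frame of gap between -0.006 and 0.006 m and z of amber_hook in the frame of gap between -0.006 and 0.006 m and angle between amber_hook's own z axis and vertical below 0.12 rad and y of amber_hook in the frame of gap above -0.06 m), for 0.1 s.
2. the amber holder hangs in line with the red index clip, let go (x of amber_hook in the frame of gap between -0.006 and 0.006 m and z of amber_hook in the frame of gap between -0.006 and 0.006 m and angle between amber_hook's own z axis and vertical below 0.12 rad and y of amber_hook in the frame of mark between -0.006 and 0.006 m and contact force between amber and the fingers below 0.1 N), for 0.2 s.
3. the shutter is pulled out to the red line (value of joint shutter between 0.036 and 0.044 m), for 0.3 s.
At the end, for the whole second after the job is handed in: The amber holder hangs upright from the upper rod, untouched and at rest, its hook within 6 mm of the red index clip; the fingers hold the shutter handle still, 40 mm out, within 4 mm (all of step 2 and all of step 3 and velocity of joint shutter between -0.01 and 0.01 m/s and contact force between shutter and the fingers above 2 N and linear speed of amber below 0.02 m/s); the arm keeps its last pose, push and grip.
It fails at once if the green or blue filter is lifted or knocked out of place (over 12 mm) (distance of any of green_grip, blue_grip from where it was at the start of the episode above 0.012 m).
It fails at once if a bottle, the beaker or the box is pushed over 30 mm or tipped (distance of any of brown_bottle, white_bottle, beaker, dropper, cell_box from where it was at the start of the episode above 0.03 m or angle between any of brown_bottle, white_bottle, beaker, dropper, cell_box's own z axis and vertical above 0.3 rad).
It also fails if it takes over 59 s, if anything falls off the work surface, if the arm or the gripper's body presses on something with over 40 N, if the wrist force passes 120 N, or if a joint passes its speed limit or range.

## Robot

A 6-joint arm with a two-finger parallel gripper is mounted at the origin on the work surface. World frame = base frame: x ahead of the robot, y to its left, z up, the work surface at z = 0. Lengths are in mm, angles in rad, forces in N, time in s.
With the tool pointing down it reaches from about 350 to 775 mm from the base axis. Payload 7.3 kg.
Tool frame: the origin (TCP) lies at the very end of the fingers, on their centre line; the grasp point (between the pads) lies 19 mm behind it; z points along the fingers, y is the direction in which the jaws open and shut (so a half turn about z gives the same grasp; the last joint's range is limited). The gripper opens to 92 mm and grips with 3 to 60 N. Pads are 19 mm wide; open, the fingers measure 130 mm over their backs; the gripper's body (75 mm by 190 mm) begins 47 mm behind the grasp point.
Start: joints at [1.176, 0.342, 1.524, -0, 1.275, -0.146], TCP at [129.26, 508.858, 226.741] pointing down, gripper open.
Joint ranges: [-2.53, 2.53], [-0.77, 2.02], [0.04, 2.7], [-1, 4.14], [0.28, 2.66], [-3.11, 3.11]. Speed limits (rad/s): [2.57, 2.57, 3.14, 3.14, 3.14, 3.14].

## Interface

Orientations are given as a unit quaternion [x, y, z, w].
In Python, from station import robot gives the robot as it stands.
- The arm moves only by the tool arm_command, never from a script. Its argument "deltas" is a list of rows, each a list of 3 entries, a list of its own where there are three numbers: the turn, a rotation vector about the tool's x, y, z in degrees, then the shift along the tool's x, y, z in cm, then the finger opening in cm, from 0 to 9.18. In form: [[[rx, ry, rz], [tx, ty, tz], grip], ...]. A call has 1 to 8 rows; each row shifts and turns the commanded pose from where the row before left it, along the tool's axes as they then stand; what a row does not reach is not made up. A row lasts 1/8 s, in which the tool goes at most 62.5 mm and 10.7 degrees, less where a joint would pass 70% of its speed; a pose out of reach is approached as far as the arm can. A call is refused whole if a number of a shift passes 6.25 or a number of a turn 10.7, either way. A call with a gripper value outside its range is refused whole. The fingers move at their own pace and stop on an object; "squeeze" is the grip in N (left out, the last holds). Time passes only in rows, so rows that do not move let the fingers close. It gives the time, the measured TCP pose, the force and the opening at its end, in the units of the state.
- robot.get_state(): the state, without advancing time (a new reading comes with each control period).
- robot.get_image(name): name is "side" or "top" or "wrist"; returns a dict with "frame" (480x640x3 uint8, red, green, blue), "camera_matrix" (3x3 intrinsics, pixels), "world_from_camera" (4x4, takes a point from camera to world coordinates). Camera axes: x right, y down, z forward; pixel columns grow to the right and rows downward; lengths in mm; the calibration is good to about 2 mm. A picture is of the moment at which its call begins. There is no depth.
- robot.job_done(): hands the job in, once; it reports no verdict.
The state is a dict: "t": time; "qpos": joint angles; "joint_vel": joint speeds; "effort": joint torques, N m; "ee_pos": TCP position; "ee_rot": TCP orientation; "wrist_force": force on the tool from outside, world axes, zero at the start; "torque": the same for the moment, N m; "opening": finger opening in mm.
Only numpy, scipy, OpenCV 4.12 (cv2) and the standard library are available. Lean on these libraries where they do the work, as an engineer would, in place of code of your own. Each camera call takes 0.05 s, during which the arm holds its last target.

## Working session

There is one attempt and no reset: what is moved stays moved. The work goes in short steps, Python scripts to look and compute and a tool call to move; the robot and the scene stay as the last step left them, time stands still between calls to the robot, and variables do not carry over. Pictures are saved under pics/ and viewed, and the job is handed in when it is done.

Besides the shell and the picture viewer there is one more tool, called after "Request:" by a JSON object that holds its "fn" and its "kwargs". arm_command: Moves the arm, as the interface text tells. Its arguments: {"type":"object","properties":{"deltas":{"type":"array","items":{"type":"array"}},"squeeze":{"type":"number"}},"required":["deltas"]}

```bash
mkdir -p pics; ls; python3 - <<'E'
from station import robot
import cv2,numpy as np
s=robot.get_state();print(s)
for n in("side","top","wrist"):
    d=robot.get_image(n);cv2.imwrite(f"pics/{n}0.png",d["frame"][:,:,::-1]);np.savez(f"pics/{n}0.npz",K=d["camera_matrix"],T=d["world_from_camera"])
    print(n,np.round(d["camera_matrix"],1).tolist(),np.round(d["world_from_camera"],3).tolist())
E
```

```text
pics
{'t': 0.0, 'qpos': array([ 1.17601474e+00,  3.42703257e-01,  1.52499198e+00,  2.69603324e-05,
        1.27540005e+00, -1.45994249e-01]), 'joint_vel': array([-0.00020932,  0.00094156,  0.00017465, -0.00015189, -0.00091786,
       -0.00278902]), 'effort': array([ 1.20613977e-04, -4.31247103e+01, -2.44214165e+01,  7.18348590e-02,
        5.60313673e-02, -1.62946899e-04]), 'ee_pos': array([129.08398319, 508.47574801, 226.06380334]), 'ee_rot': array([ 1.24076981e-01,  9.92272310e-01, -7.20578588e-04, -2.13106413e-04]), 'wrist_force': array([-0.34633466, -0.80901614,  0.57198512]), 'torque': array([-0.03551376,  0.01536418, -0.00845781]), 'opening': 92.03696932093374}
side [[493.5, 0.0, 319.2], [0.0, 493.5, 240.0], [0.0, 0.0, 1.0]] [[0.851, -0.382, 0.359, -5.554], [-0.525, -0.624, 0.58, -787.576], [0.003, -0.682, -0.731, 1170.496], [0.0, 0.0, 0.0, 1.0]]
top [[454.5, 0.0, 320.0], [0.0, 454.5, 236.2], [0.0, 0.0, 1.0]] [[-0.018, -0.989, 0.147, 361.701], [-0.999, 0.013, -0.037, 59.818], [0.035, -0.148, -0.988, 1150.946], [0.0, 0.0, 0.0, 1.0]]
wrist [[336.6, 0.0, 314.5], [0.0, 336.6, 235.8], [0.0, 0.0, 1.0]] [[0.247, 0.923, 0.295, 48.789], [0.969, -0.234, -0.077, 529.672], [-0.002, 0.305, -0.952, 383.408], [0.0, 0.0, 0.0, 1.0]]
```

View pics/side0.png

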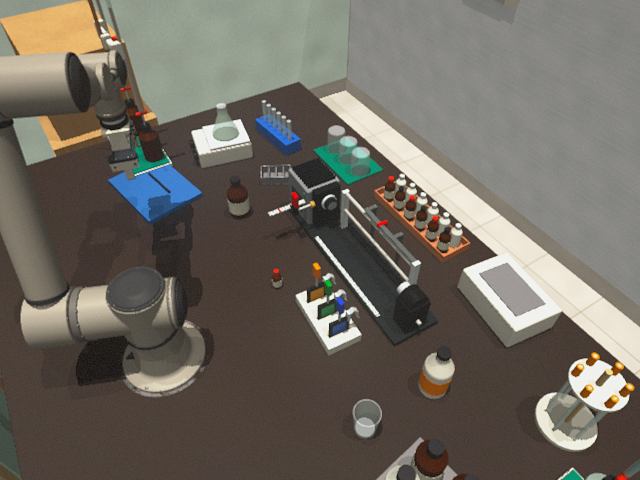

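View pics/top0.png

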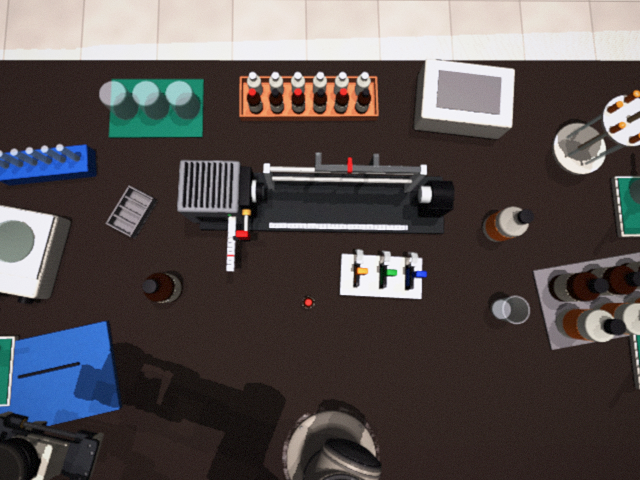

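View pics/wrist0.png

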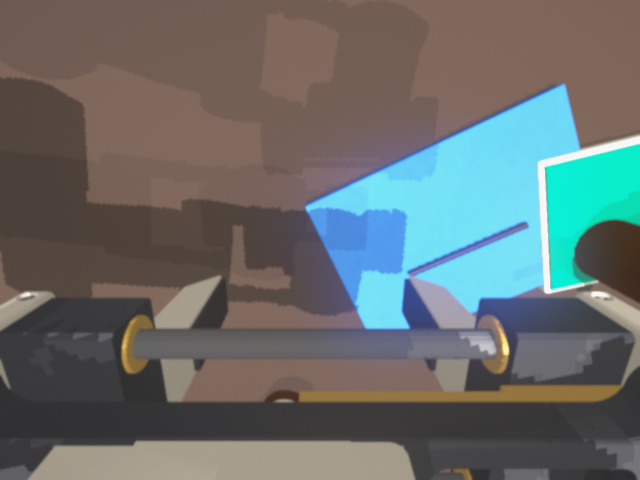

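The top view shows the bench with its lamp house at px (210,188), the red clip at (349,166), the shutter handle at (242,235) and the amber grip at (361,271). The rack also holds green (391,272) and blue (420,274). I'll enlarge these areas.

```bash
python3 - <<'E'
import cv2
t=cv2.imread("pics/top0.png");s=cv2.imread("pics/side0.png")
def c(im,x,y,w,h,f,n): cv2.imwrite(n,cv2.resize(im[y:y+h,x:x+w],None,fx=f,fy=f,interpolation=cv2.INTER_CUBIC))
c(t,170,145,160,120,5,"pics/c1.png")
c(t,320,145,140,105,5,"pics/c1b.png")
c(t,330,240,110,70,7,"pics/c2.png")
c(s,290,255,75,80,7,"pics/c3.png")
c(s,265,160,160,120,5,"pics/c4.png")
E
```

```text
(no output)
```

View pics/c1.png

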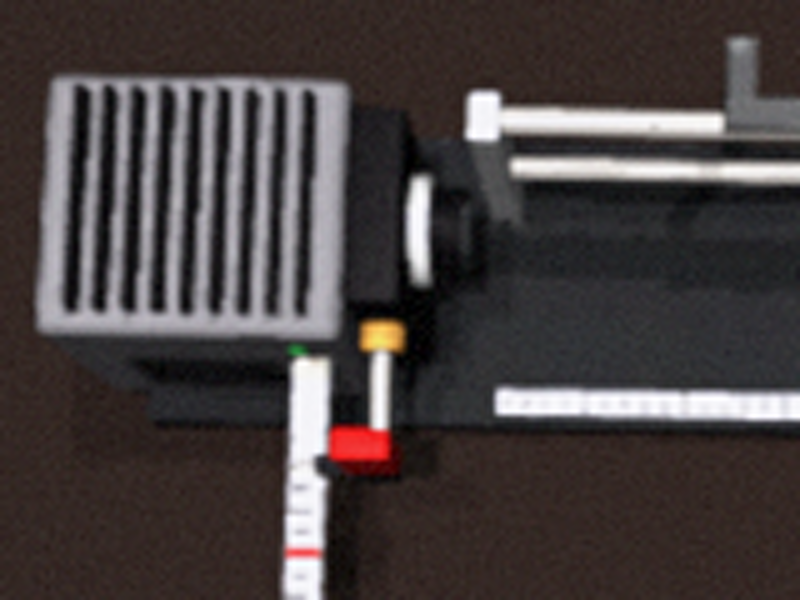

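View pics/c1b.png

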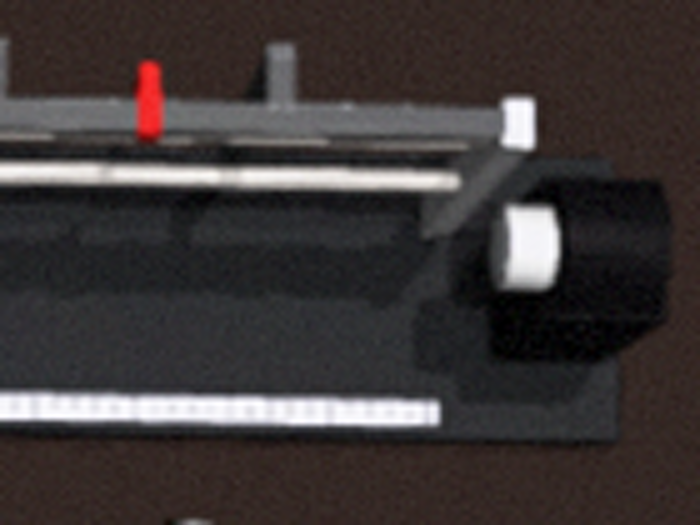

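View pics/c2.png

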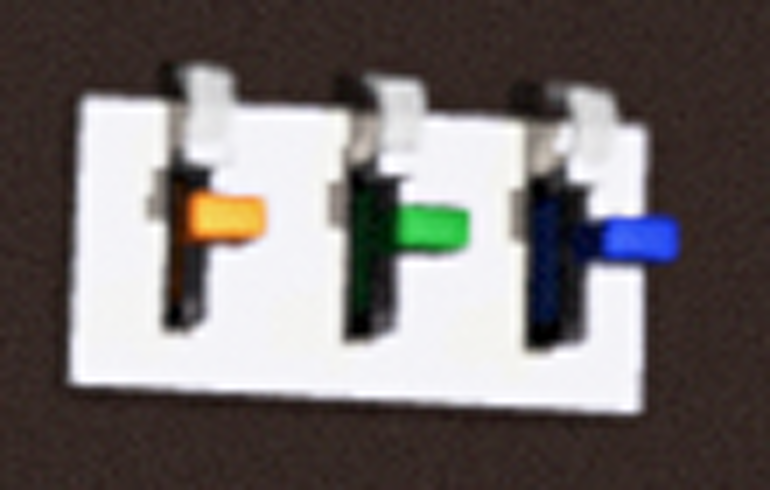

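View pics/c3.png

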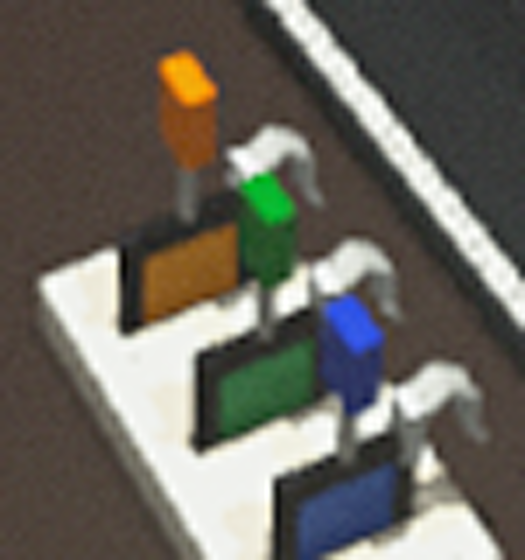

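View pics/c4.png

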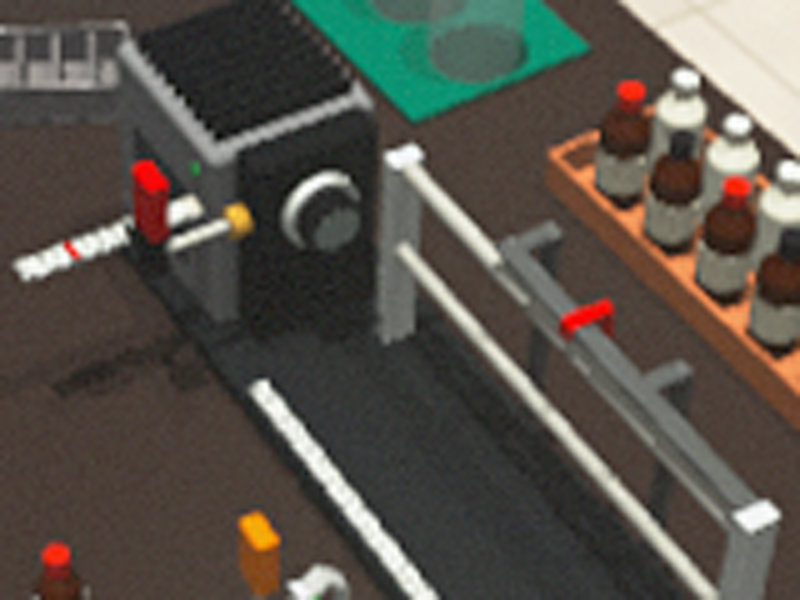

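```bash
cat > h.py <<'E'
import numpy as np
def ld(n): d=np.load(f"pics/{n}.npz"); return d["K"],d["T"]
def ray(n,u,v):
    K,T=ld(n); d=T[:3,:3]@np.linalg.solve(K,[u,v,1.]); return T[:3,3],d
def onz(n,u,v,z):
    o,d=ray(n,u,v); return np.round(o+d*(z-o[2])/d[2],1)
def tri(*obs):
    A=np.zeros((3,3));b=np.zeros(3);R=[]
    for n,u,v in obs:
        o,d=ray(n,u,v);d=d/np.linalg.norm(d);P=np.eye(3)-np.outer(d,d);A+=P;b+=P@o;R.append((P,o))
    x=np.linalg.solve(A,b);return np.round(x,1),[round(float(np.linalg.norm(P@(x-o))),1) for P,o in R]
def proj(n,p):
    K,T=ld(n);c=np.linalg.inv(T)@np.r_[p,1.];q=K@c[:3];return np.round(q[:2]/q[2],1)
E
python3 - <<'E'
from h import *
f=lambda x,y,ox,oy,k:(ox+x/k-.5+.5/k,oy+y/k-.5+.5/k)
t1=lambda x,y:f(x,y,170,145,5);t1b=lambda x,y:f(x,y,320,145,5);t2=lambda x,y:f(x,y,330,240,7)
s3=lambda x,y:f(x,y,290,255,7);s4=lambda x,y:f(x,y,265,160,5)
for n,a,b,z in [("amber",(228,217),(188,78),171),("green",(435,227),(269,198),171),("blue",(643,238),(351,318),171)]:
    print(n,onz("top0",*t2(*a),z),onz("side0",*s3(*b),z),tri(("top0",*t2(*a)),("side0",*s3(*b))))
print("shutter top",onz("top0",*t1(360,442),186),onz("side0",*s4(150,178),186),tri(("top0",*t1(360,442)),("side0",*s4(150,178))))
print("redline top",onz("top0",*t1(304,552),140), "side",onz("side0",*s4(71,250),140),tri(("top0",*t1(304,552)),("side0",*s4(71,250))))
print("pointer base",onz("top0",*t1(325,465),140))
print("capL",tri(("top0",*t1(484,115)),("side0",*s4(404,158))),"capR",tri(("top0",*t1b(518,123)),("side0",*s4(755,517))))
print("rod L",onz("top0",*t1(505,120),165),onz("top0",*t1(715,123),165),"low",onz("top0",*t1(520,167),100),onz("top0",*t1b(450,181),100))
print("side rod",onz("side0",*s4(425,180),165),onz("side0",*s4(495,257),165))
print("strip end",onz("top0",*t1(727,115),188),onz("side0",*s4(512,250),188))
print("clip",onz("top0",*t1b(150,101),191),onz("top0",*t1b(150,136),191),"side",onz("side0",*s4(588,317),191),onz("side0",*s4(566,325),191))
print("strip lines",onz("top0",*t1b(20,118),188),onz("top0",*t1b(490,122),188))
E
```

```text
amber [431.4 -66.7 171. ] [430.8 -70.9 171. ] (array([432.2, -67.5, 166.6]), [0.5, 0.5])
green [ 427.3 -131.   171. ] [ 426.2 -135.2  171. ] (array([ 427.9, -132. ,  166.3]), [0.4, 0.4])
blue [ 422.8 -195.7  171. ] [ 422.2 -196.   171. ] (array([ 422.7, -195.8,  170.5]), [0.2, 0.2])
shutter top [514.7 191.3 186. ] [511.6 186.1 186. ] (array([515.3, 192.3, 179.6]), [0.4, 0.4])
redline top [472.8 221.9 140. ] side [462.7 200.  140. ] (array([475.6, 226.5, 112.2]), [0.3, 0.3])
pointer base [511.8 213.  140. ]
capL (array([664.4, 140.1, 166.4]), [0.6, 0.6]) capR (array([ 652.6, -208. ,  183.7]), [0.7, 0.7])
rod L [663.  130.6 165. ] [660.9  36.7 165. ] low [659.7 128.3 100. ] [ 650.  -197.1  100. ]
side rod [664.4 118.  165. ] [661.7  40.3 165. ]
strip end [657.5  32.  188. ] [658.2  21.  188. ]
clip [662.3 -44.  191. ] [646.4 -43.5 191. ] side [660.8 -48.3 191. ] [646.5 -46.9 191. ]
strip lines [656.   13.1 188. ] [ 652.5 -194.7  188. ]
```

```bash
cat > plan.py <<'E'
import numpy as np, sys
from scipy.spatial.transform import Rotation as R
def yawR(th): # tool y dir at angle th (rad), tool z down
    y=np.array([np.cos(th),np.sin(th),0]);z=np.array([0,0,-1.]);return np.c_[np.cross(y,z),y,z]
def rows(p0,R0,wps):
    """wps list of (x,y,z,yawdeg); shift along axes before the turn"""
    p=np.array(p0,float);Rc=R0
    for w in wps:
        d=Rc.T@(np.array(w[:3])-p)/10; Rn=yawR(np.radians(w[3])); rv=np.degrees(R.from_matrix(Rc.T@Rn).as_rotvec())
        print([[round(v,1) for v in rv],[round(v,2) for v in d]]); 
        p=np.array(w[:3],float);Rc=Rn
E
python3 - <<'E'
from plan import *
n=13;w=[]
for i in range(1,n+1):
    s=i/n;az=75.75+s*(-8.8-75.75);r=525+s*(436-525);z=227+min(1,s*1.5)*13
    w.append((r*np.cos(np.radians(az)),r*np.sin(np.radians(az)),z,75.75+s*(-3.8-75.75)))
rows((129.26,508.86,226.74),yawR(np.radians(75.75)),w);print(w[-1])
E
```

```text
[[np.float64(0.0), np.float64(0.0), np.float64(6.1)], [np.float64(-5.87), np.float64(-1.02), np.float64(-0.18)]]
[[np.float64(0.0), np.float64(0.0), np.float64(6.1)], [np.float64(-5.78), np.float64(-1.05), np.float64(-0.15)]]
[[np.float64(0.0), np.float64(0.0), np.float64(6.1)], [np.float64(-5.7), np.float64(-1.09), np.float64(-0.15)]]
[[np.float64(0.0), np.float64(0.0), np.float64(6.1)], [np.float64(-5.62), np.float64(-1.12), np.float64(-0.15)]]
[[np.float64(0.0), np.float64(0.0), np.float64(6.1)], [np.float64(-5.53), np.float64(-1.15), np.float64(-0.15)]]
[[np.float64(0.0), np.float64(0.0), np.float64(6.1)], [np.float64(-5.44), np.float64(-1.18), np.float64(-0.15)]]
[[np.float64(0.0), np.float64(0.0), np.float64(6.1)], [np.float64(-5.36), np.float64(-1.21), np.float64(-0.15)]]
[[np.float64(0.0), np.float64(0.0), np.float64(6.1)], [np.float64(-5.27), np.float64(-1.24), np.float64(-0.15)]]
[[np.float64(0.0), np.float64(0.0), np.float64(6.1)], [np.float64(-5.19), np.float64(-1.26), np.float64(-0.1)]]
[[np.float64(0.0), np.float64(0.0), np.float64(6.1)], [np.float64(-5.1), np.float64(-1.29), np.float64(0.0)]]
[[np.float64(0.0), np.float64(0.0), np.float64(6.1)], [np.float64(-5.02), np.float64(-1.31), np.float64(0.0)]]
[[np.float64(0.0), np.float64(0.0), np.float64(6.1)], [np.float64(-4.93), np.float64(-1.34), np.float64(0.0)]]
[[np.float64(0.0), np.float64(0.0), np.float64(6.1)], [np.float64(-4.84), np.float64(-1.36), np.float64(0.0)]]
(np.float64(430.867574310697), np.float64(-66.70182461984058), 240, -3.799999999999997)
```

Request:
{"fn": "arm_command", "kwargs": {"deltas": [[[0,0,6.1],[-5.9,-1.0,-0.2],4.5],[[0,0,6.1],[-5.8,-1.0,-0.2],4.5],[[0,0,6.1],[-5.7,-1.1,-0.2],4.5],[[0,0,6.1],[-5.6,-1.1,-0.2],4.5],[[0,0,6.1],[-5.5,-1.2,-0.2],4.5],[[0,0,6.1],[-5.4,-1.2,-0.2],4.5]]}}

```text
t: 0.9
ee_pos: [388.7, 288.6, 238.5]
ee_rot: [0.431, 0.902, -0.0, -0.0]
wrist_force: [0.4, 0.5, 0.1]
opening: 45.3
```

Request:
{"fn": "arm_command", "kwargs": {"deltas": [[[0,0,6.1],[-5.4,-1.2,-0.2],4.5],[[0,0,6.1],[-5.3,-1.2,0],4.5],[[0,0,6.1],[-5.2,-1.3,0],4.5],[[0,0,6.1],[-5.1,-1.3,0],4.5],[[0,0,6.1],[-5.0,-1.3,0],4.5],[[0,0,6.1],[-4.9,-1.3,0],4.5],[[0,0,6.1],[-4.8,-1.4,0],4.5],[[0,0,0],[0,0,0],4.5]]}}

```text
t: 1.9
ee_pos: [431.4, -68.0, 240.5]
ee_rot: [0.731, 0.683, -0.0, -0.0]
wrist_force: [0.4, 0.2, -0.2]
opening: 44.8
```

```bash
cat > snap.py <<'E'
import sys,cv2,numpy as np
from station import robot
def snap(n,tag):
    d=robot.get_image(n);cv2.imwrite(f"pics/{n}{tag}.png",d["frame"][:,:,::-1]);np.savez(f"pics/{n}{tag}.npz",K=d["camera_matrix"],T=d["world_from_camera"])
if __name__=="__main__":
    for a in sys.argv[2:]: snap(a,sys.argv[1])
    s=robot.get_state();print(s["t"],s["ee_pos"].round(1),s["ee_rot"].round(4),s["wrist_force"].round(1),s["opening"].round(1))
E
python3 snap.py 1 wrist
```

```text
Traceback (most recent call last):
  File "snap.py", line 7, in <module>
    s=robot.get_state();print(s["t"],s["ee_pos"].round(1),s["ee_rot"].round(4),s["wrist_force"].round(1),s["opening"].round(1))
                                                                                                         ^^^^^^^^^^^^^^^^^^
AttributeError: 'float' object has no attribute 'round'
```

View pics/wrist1.png

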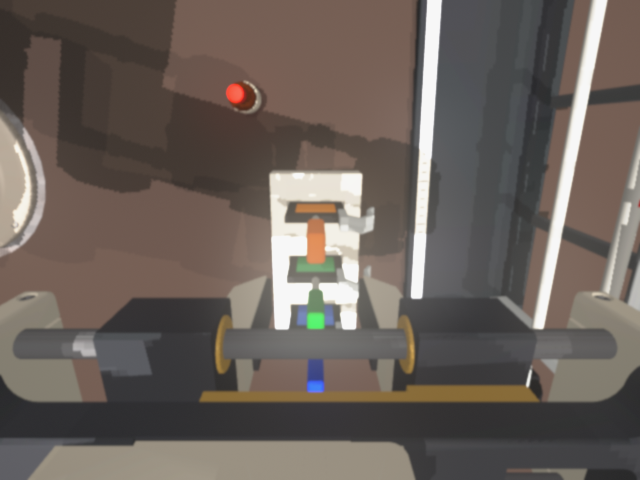

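The wrist view shows the amber grip at px (316,242), centred between the fingers and standing in line with green (316,320) and blue (316,385). I'll measure it more closely.

```bash
sed -i 's/s\["opening"\].round(1)/round(s["opening"],1)/' snap.py; python3 - <<'E'
import cv2
t=cv2.imread("pics/wrist1.png")
cv2.imwrite("pics/c5.png",cv2.resize(t[170:340,260:380],None,fx=4,fy=4,interpolation=cv2.INTER_CUBIC)[:600])
from h import *
# predicted pixels for grip top face corners for guess
for c in [(431.4,-67.5),(431.4,-70.5)]:
    print([proj("wrist1",(c[0]+a,c[1]+b,171)).tolist() for a in(-7,7) for b in(12,-12)],proj("wrist1",(c[0],c[1]+12,127)))
E
```

```text
[[303.8, 234.0], [306.3, 265.4], [323.5, 232.7], [325.5, 264.2]] [313.8 217.5]
[[304.1, 238.0], [306.6, 269.2], [323.8, 236.7], [325.7, 268.0]] [314. 221.]
```

View pics/c5.png

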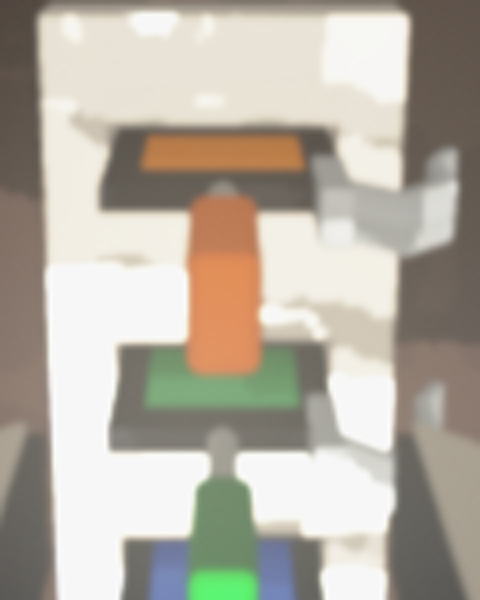

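Request:
{"fn": "arm_command", "kwargs": {"deltas": [[[0,0,0],[0.1,0.1,3.5],4.5],[[0,0,0],[0,0,3.5],4.5],[[0,0,0],[0,0,2.5],4.5],[[0,0,0],[0,0,1.5],4.5],[[0,0,0],[0,0,0],4.5]]}}

```text
t: 2.58
ee_pos: [432.6, -63.0, 129.8]
ee_rot: [0.728, 0.686, -0.0, -0.001]
wrist_force: [-0.4, -0.4, 0.6]
opening: 45.0
```

Request:
{"fn": "arm_command", "kwargs": {"deltas": [[[0,0,0],[0,0,0],0.8],[[0,0,0],[0,0,0],0.8],[[0,0,0],[0,0,0],0.8],[[0,0,0],[0,0,0],0.8]], "squeeze": 30}}

```text
t: 3.08
ee_pos: [433.2, -64.5, 130.9]
ee_rot: [0.729, 0.685, 0.0, 0.0]
wrist_force: [-0.7, -0.1, 2.7]
opening: 13.7
```

```bash
python3 snap.py 2 wrist side
```

```text
3.175 [433.2 -64.5 130.9] [7.287e-01 6.848e-01 1.000e-04 1.000e-04] [0.5 0.1 1.6] 13.9
```

View pics/wrist2.png

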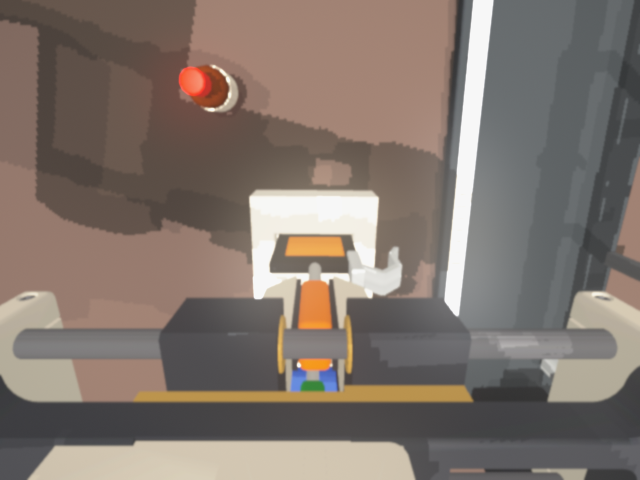

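Request:
{"fn": "arm_command", "kwargs": {"deltas": [[[0,0,0],[0,0,-1],0.8],[[0,0,0],[0,0,-1],0.8],[[0,0,0],[0,0,-2],0.8],[[0,0,0],[0,0,-3],0.8],[[0,0,0],[0,0,-3],0.8],[[0,0,0],[0,0,-2],0.8],[[0,0,0],[0,0,0],0.8]]}}

```text
t: 4.05
ee_pos: [433.8, -64.7, 252.4]
ee_rot: [0.729, 0.685, 0.001, 0.002]
wrist_force: [-1.0, 0.2, -2.5]
opening: 14.0
```

```bash
python3 snap.py 3 wrist side
```

```text
4.15 [432.7 -64.4 250.3] [ 7.287e-01  6.848e-01 -1.000e-04 -2.000e-04] [-0.5  0.4 -1. ] 13.9
```

View pics/wrist3.png

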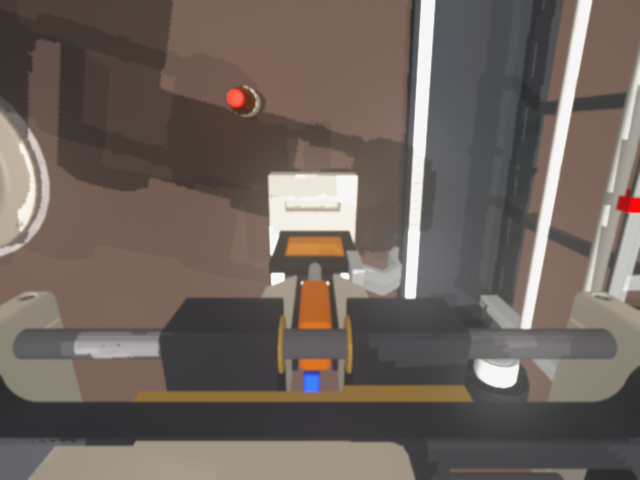

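View pics/side3.png

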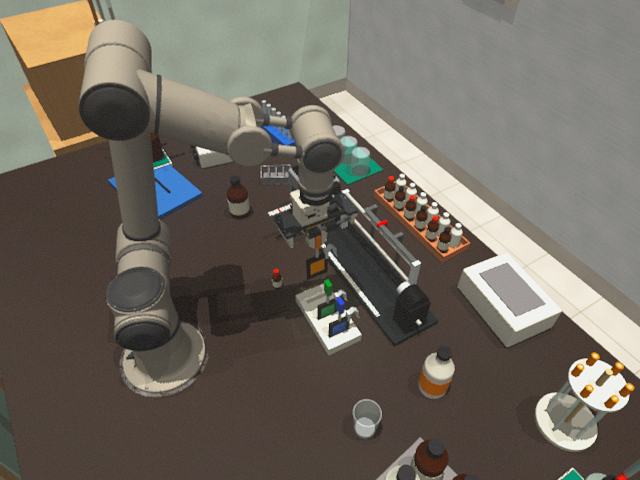

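Amber is lifted clear, and green and blue are still seated. Next I carry it to the gap, moving along y first and then x.

```bash
python3 - <<'E'
from plan import *
w=[(433,-30,252,-3.3),(433,20,255,-2.7),(450,60,255,-2.2),(500,83.5,255,-1.72),(560,83.5,255,-1.72),(605,83.5,255,-1.72),(622.3,83.5,255,-1.72)]
rows((432.7,-64.4,250.3),yawR(np.radians(-3.84)),w)
E
```

```text
[[np.float64(0.0), np.float64(0.0), np.float64(-0.5)], [np.float64(3.43), np.float64(-0.2), np.float64(-0.17)]]
[[np.float64(0.0), np.float64(0.0), np.float64(-0.6)], [np.float64(4.99), np.float64(-0.29), np.float64(-0.3)]]
[[np.float64(0.0), np.float64(0.0), np.float64(-0.5)], [np.float64(4.08), np.float64(1.51), np.float64(0.0)]]
[[np.float64(0.0), np.float64(0.0), np.float64(-0.5)], [np.float64(2.54), np.float64(4.91), np.float64(0.0)]]
[[np.float64(0.0), np.float64(0.0), np.float64(0.0)], [np.float64(0.18), np.float64(6.0), np.float64(0.0)]]
[[np.float64(0.0), np.float64(0.0), np.float64(0.0)], [np.float64(0.14), np.float64(4.5), np.float64(0.0)]]
[[np.float64(0.0), np.float64(0.0), np.float64(0.0)], [np.float64(0.05), np.float64(1.73), np.float64(0.0)]]
```

Request:
{"fn": "arm_command", "kwargs": {"deltas": [[[0,0,-0.5],[3.4,-0.2,-0.2],0.8],[[0,0,-0.6],[5.0,-0.3,-0.3],0.8],[[0,0,-0.5],[4.1,1.5,0],0.8],[[0,0,-0.5],[2.5,4.9,0],0.8],[[0,0,0],[0.2,5.0,0],0.8],[[0,0,0],[0.2,4.0,0],0.8],[[0,0,0],[0.1,2.4,0],0.8],[[0,0,0],[0,0.8,0],0.8]]}}

```text
t: 5.15
ee_pos: [621.9, 85.1, 253.4]
ee_rot: [0.716, 0.698, -0.001, -0.001]
wrist_force: [-0.7, -0.6, -1.0]
opening: 13.8
```

Request:
{"fn": "arm_command", "kwargs": {"deltas": [[[0,0,0],[0,0,0],0.8],[[0,0,0],[0,0,0],0.8],[[0,0,0],[0,0,0],0.8]]}}

```text
t: 5.52
ee_pos: [621.0, 85.3, 256.2]
ee_rot: [0.716, 0.698, 0.0, 0.0]
wrist_force: [0.0, 0.1, -1.0]
opening: 13.9
```

```bash
python3 snap.py 4 wrist side top;python3 - <<'E'
import cv2
t=cv2.imread("pics/side4.png")
cv2.imwrite("pics/c6.png",cv2.resize(t[140:280,260:420],None,fx=5,fy=5,interpolation=cv2.INTER_CUBIC)[:600])
E
```

```text
5.675 [621.3  85.2 256.1] [7.160e-01 6.981e-01 2.000e-04 2.000e-04] [ 0.2 -0.2 -1.7] 14.0
```

View pics/wrist4.png

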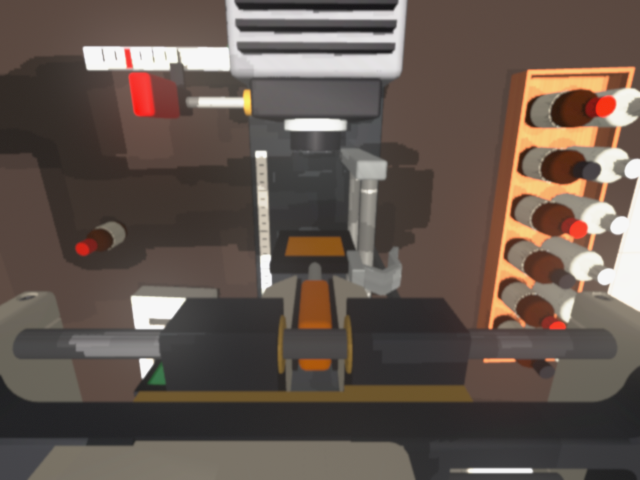

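View pics/c6.png

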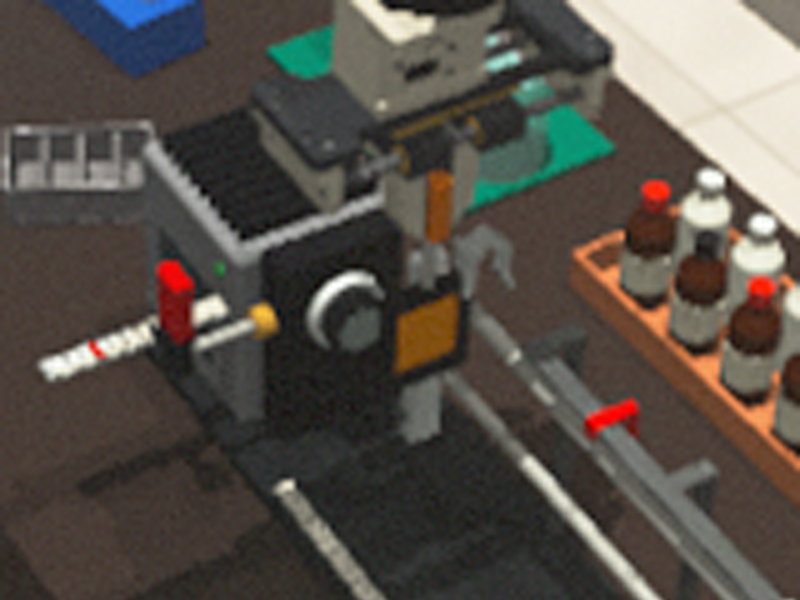

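View pics/top4.png

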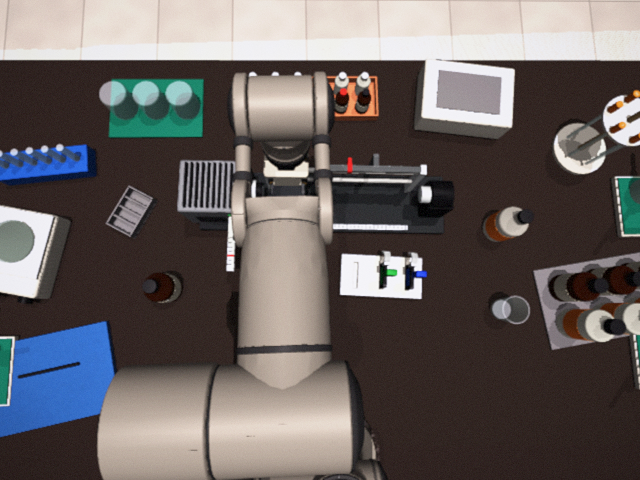

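```bash
python3 - <<'E'
import cv2
t=cv2.imread("pics/wrist4.png")
cv2.imwrite("pics/c7.png",cv2.resize(t[140:300,330:420],None,fx=6,fy=6,interpolation=cv2.INTER_CUBIC)[:])
cv2.imwrite("pics/c8.png",cv2.resize(t[30:130,70:260],None,fx=4,fy=4,interpolation=cv2.INTER_CUBIC)[:])
c=cv2.imread("pics/c7.png");cv2.imwrite("pics/c7.png",cv2.resize(c,None,fx=.62,fy=.62))
E
```

```text
(no output)
```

View pics/c7.png

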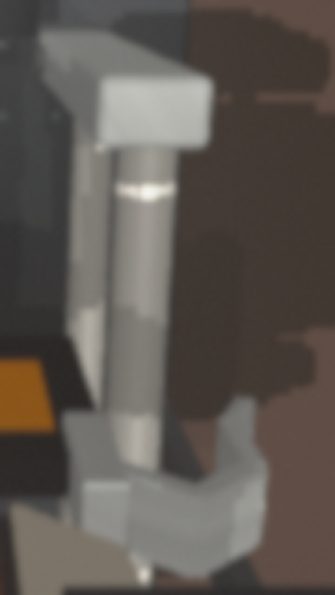

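View pics/c8.png

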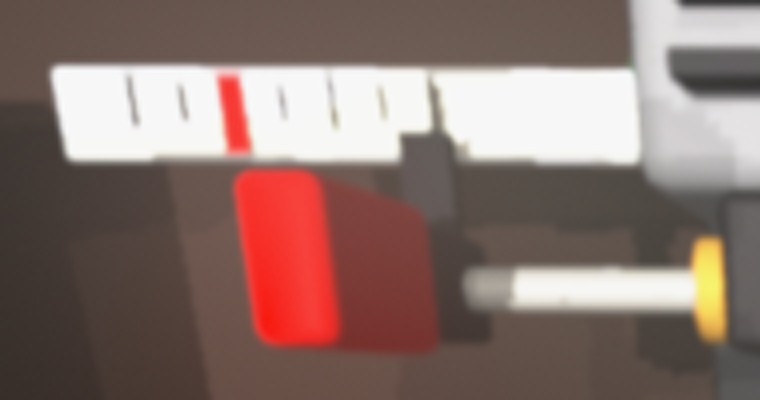

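```bash
python3 - <<'E'
from h import *
for c,r in [(369.1,193.8),(365.6,247.5)]: print("rod",onz("wrist4",c,r,165))
print("posttop",onz("wrist4",330+104/3.72,140+146/3.72,175),onz("wrist4",330+205/3.72,140+146/3.72,175))
print("shutter",onz("wrist4",142.2,94.5,186), [onz("wrist4",70+a/4,30+b/4,186).tolist() for a,b in[(236,170),(318,170),(340,345),(262,345)]])
print("bottom far corner of handle",onz("wrist4",70+437/4,30+352/4,140))
g=np.array([621.3,82.5,275.]);x=np.array([np.cos(.03),-np.sin(.03),0]);y=np.array([np.sin(.03),np.cos(.03),0])
for nm,a,b,c in[("platecorner+y",30,4,-62),("platecorner -x",-30,4,-62),("hooktop",40,7,-38),("lip tip",52,7,-86),("griptop+y",0,12,-22),]:
    print(nm,proj("wrist4",g+a*x+b*y+c*np.array([0,0,1])))
E
```

```text
rod [662.5 120.8 165. ]
rod [660.7  78.3 165. ]
posttop [652.8 133.3 175. ] [671.9 132.8 175. ]
shutter [515.8 191.3 186. ] [[509.9, 203.9, 186.0], [522.5, 203.6, 186.0], [521.6, 178.3, 186.0], [509.2, 178.6, 186.0]]
bottom far corner of handle [519.5 178.5 140. ]
platecorner+y [362.2 262.5]
platecorner -x [268.6 262.1]
hooktop [385.6 273.7]
lip tip [388.9 245.7]
griptop+y [315.7 277.2]
```

The rod axis is at x≈661 at this y, and the hook is centred on it to within about 1 mm. Lowering it onto the rod.

Request:
{"fn": "arm_command", "kwargs": {"deltas": [[[0,0,0],[0,0,1.5],0.8],[[0,0,0],[0,0,1.5],0.8],[[0,0,0],[0,0,1],0.8],[[0,0,0],[0,0,0.8],0.8],[[0,0,0],[0,0,0.5],0.8],[[0,0,0],[0,0,0.2],0.8],[[0,0,0],[0,0,0],0.8],[[0,0,0],[0,0,0],0.8]]}}

```text
t: 6.68
ee_pos: [621.7, 85.2, 201.1]
ee_rot: [0.716, 0.698, 0.0, 0.0]
wrist_force: [-0.4, -0.0, -1.1]
opening: 13.7
```

```bash
python3 snap.py 5 wrist side;python3 - <<'E'
import cv2
t=cv2.imread("pics/side5.png")
cv2.imwrite("pics/c9.png",cv2.resize(t[160:260,310:430],None,fx=6,fy=6,interpolation=cv2.INTER_CUBIC)[:600])
t=cv2.imread("pics/wrist5.png")
cv2.imwrite("pics/c10.png",cv2.resize(t[140:300,250:450],None,fx=3,fy=3,interpolation=cv2.INTER_CUBIC)[:])
E
```

```text
6.775 [621.7  85.2 201.1] [7.160e-01 6.981e-01 3.000e-04 2.000e-04] [ 0.4  0.1 -1.9] 13.6
```

View pics/c9.png

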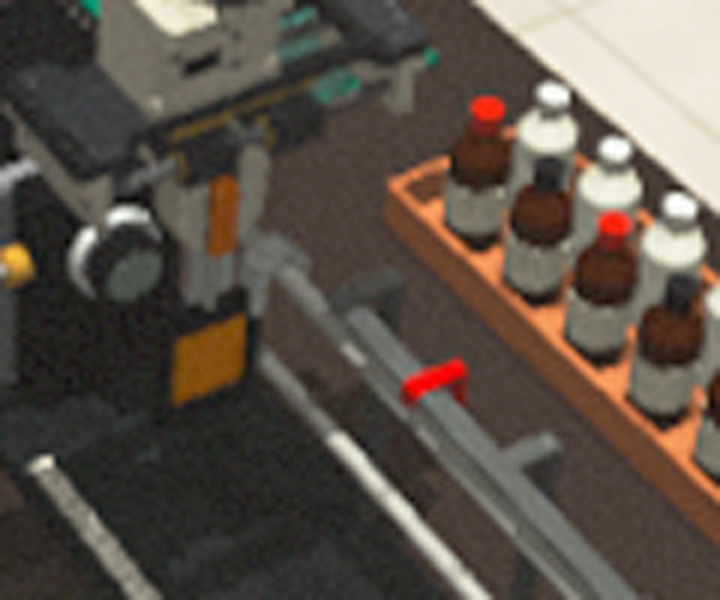

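View pics/c10.png

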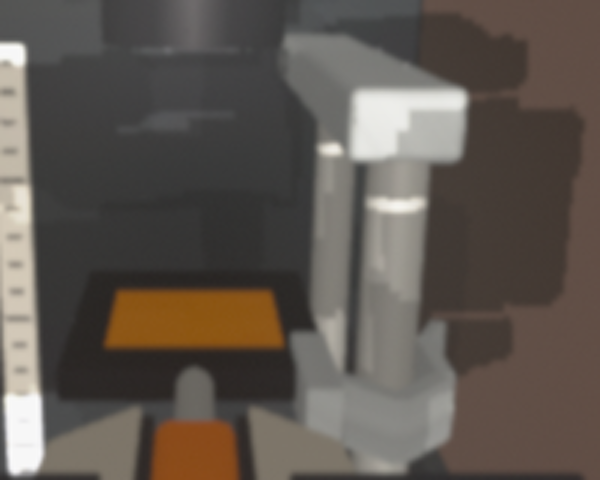

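Request:
{"fn": "arm_command", "kwargs": {"deltas": [[[0,0,0],[0,0,0.1],0.8],[[0,0,0],[0,0,0.1],0.8],[[0,0,0],[0,0,0],0.8]]}}

```text
t: 7.15
ee_pos: [621.6, 85.2, 199.3]
ee_rot: [0.716, 0.698, 0.0, 0.0]
wrist_force: [-1.3, -0.4, 2.7]
opening: 13.9
```

Request:
{"fn": "arm_command", "kwargs": {"deltas": [[[0,0,0],[0,0,0.1],0.8],[[0,0,0],[0,0,0],0.8]]}}

```text
t: 7.4
ee_pos: [621.6, 85.2, 199.2]
ee_rot: [0.716, 0.698, 0.001, 0.001]
wrist_force: [-4.6, -0.2, 8.7]
opening: 13.6
```

Request:
{"fn": "arm_command", "kwargs": {"deltas": [[[0,0,0],[0,0,0.1],0.8],[[0,0,0],[0,0,0],0.8]]}}

```text
t: 7.65
ee_pos: [621.6, 85.3, 199.1]
ee_rot: [0.716, 0.698, 0.001, 0.001]
wrist_force: [-6.5, 0.1, 13.1]
opening: 14.0
```

Contact came at TCP z≈199.3, so it is seated. I'll ease up about 2.5 mm and slide.

Request:
{"fn": "arm_command", "kwargs": {"deltas": [[[0,0,0],[0,-0.05,-0.25],0.8],[[0,0,0],[0,0,0],0.8]]}}

```text
t: 7.9
ee_pos: [621.1, 85.2, 198.9]
ee_rot: [0.716, 0.698, 0.0, -0.0]
wrist_force: [0.1, -0.2, 1.0]
opening: 14.1
```

Request:
{"fn": "arm_command", "kwargs": {"deltas": [[[0,0,0],[-1,0,0],0.8],[[0,0,0],[-1.5,0,0],0.8],[[0,0,0],[-1.5,0,0],0.8],[[0,0,0],[-1,0,0],0.8],[[0,0,0],[0,0,0],0.8]]}}

```text
t: 8.52
ee_pos: [619.6, 33.7, 199.0]
ee_rot: [0.717, 0.697, -0.0, 0.0]
wrist_force: [-1.8, -1.3, -0.2]
opening: 14.0
```

```bash
python3 snap.py 6 wrist side;python3 - <<'E'
import cv2
t=cv2.imread("pics/side6.png")
cv2.imwrite("pics/c11.png",cv2.resize(t[170:270,310:430],None,fx=6,fy=6,interpolation=cv2.INTER_CUBIC)[:600])
E
```

```text
8.625 [619.7  34.8 199.1] [ 7.163e-01  6.978e-01 -2.000e-04 -0.000e+00] [-0.8 -1.  -0.1] 13.9
```

View pics/wrist6.png

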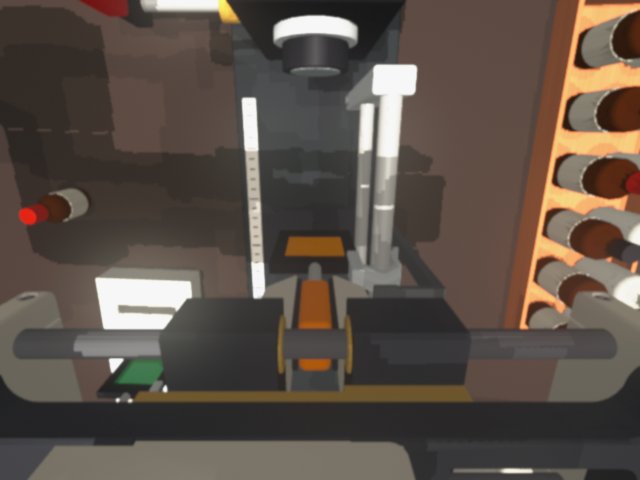

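View pics/c11.png

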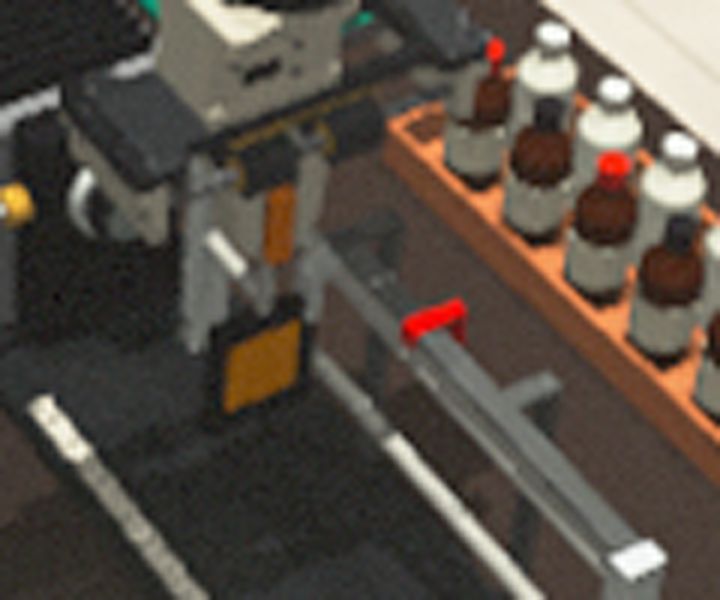

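Request:
{"fn": "arm_command", "kwargs": {"deltas": [[[0,0,0],[-1.5,0,0],0.8],[[0,0,0],[-1.5,0,0],0.8],[[0,0,0],[-1.5,0,0],0.8],[[0,0,0],[-1.5,0,0],0.8],[[0,0,0],[-1,0,0],0.8],[[0,0,0],[0,0,0],0.8],[[0,0,0],[0,0,0],0.8]]}}

```text
t: 9.5
ee_pos: [617.9, -35.3, 199.3]
ee_rot: [0.716, 0.698, -0.0, 0.0]
wrist_force: [-2.6, -2.0, 1.5]
opening: 13.6
```

```bash
python3 snap.py 7 wrist side top;python3 - <<'E'
import cv2
t=cv2.imread("pics/side7.png")
cv2.imwrite("pics/c12.png",cv2.resize(t[190:270,330:430],None,fx=7,fy=7,interpolation=cv2.INTER_CUBIC)[:600])
t=cv2.imread("pics/top7.png")
cv2.imwrite("pics/c13.png",cv2.resize(t[130:220,290:430],None,fx=5,fy=5,interpolation=cv2.INTER_CUBIC)[:600])
E
```

```text
9.65 [617.9 -34.8 199.3] [ 7.159e-01  6.982e-01 -2.000e-04  2.000e-04] [-2.9 -3.3  2. ] 14.1
```

View pics/c12.png

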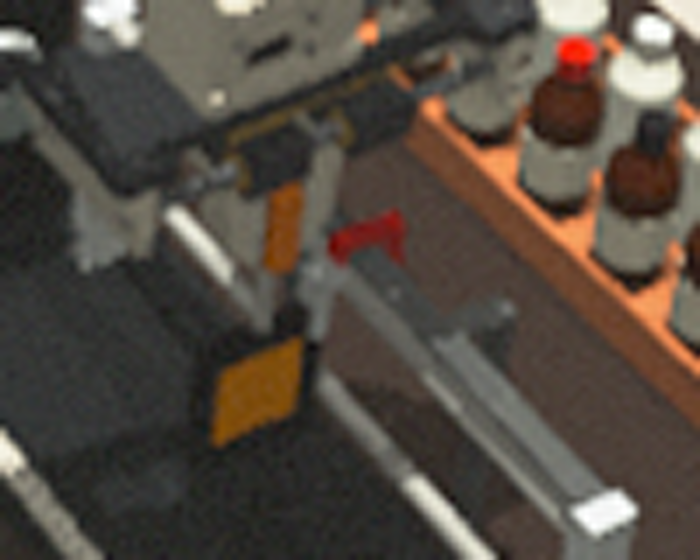

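View pics/c13.png

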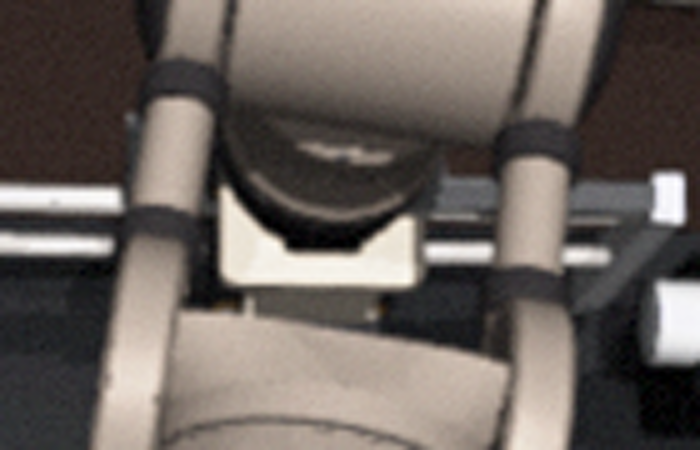

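View pics/wrist7.png

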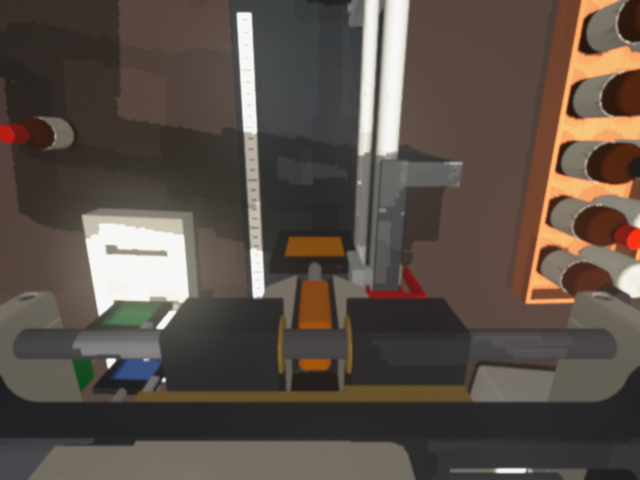

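```bash
python3 - <<'E'
import cv2
t=cv2.imread("pics/wrist7.png")
cv2.imwrite("pics/c14.png",cv2.resize(t[225:300,330:450],None,fx=6,fy=6,interpolation=cv2.INTER_CUBIC)[:600])
E
```

```text
(no output)
```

View pics/c14.png

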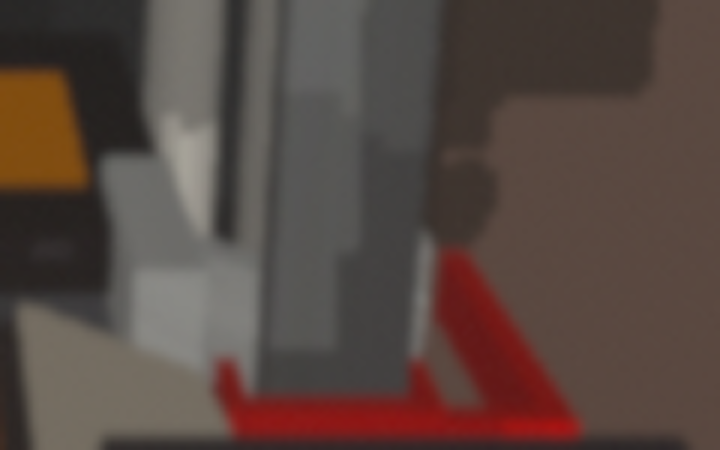

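```bash
python3 - <<'E'
from h import *
print("clip +y face",onz("wrist7",385,291.3,188),onz("wrist7",385,295,191))
print("clip side",)
for y in (-36,-38,-40):
    g=np.array([617.9,y,217.3])
    print(y,"gripbot",proj("wrist7",g+[0,12,-22]),"plate top +y/-y",proj("wrist7",g+[-30,4,-62]),proj("wrist7",g+[-30,-4,-62]),"win?")
E
python3 - <<'E'
import cv2
t=cv2.imread("pics/wrist7.png")
cv2.imwrite("pics/c15.png",cv2.resize(t[225:300,260:360],None,fx=7,fy=7,interpolation=cv2.INTER_CUBIC))
E
```

```text
clip +y face [656.8 -39.4 188. ] [656.2 -40.1 191. ]
clip side
-36 gripbot [314.3 273. ] plate top +y/-y [268.  259.9] [268.8 271.4] win?
-38 gripbot [314.4 276.5] plate top +y/-y [268.2 262.8] [269.  274.2] win?
-40 gripbot [314.5 280. ] plate top +y/-y [268.4 265.7] [269.2 277. ] win?
```

View pics/c15.png

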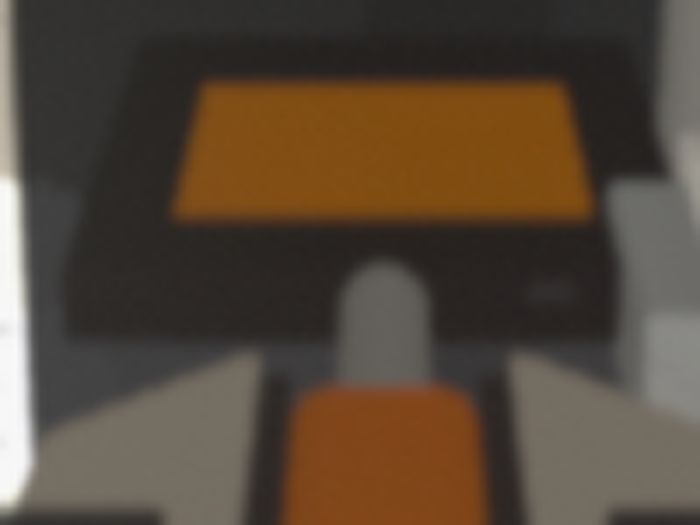

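Request:
{"fn": "arm_command", "kwargs": {"deltas": [[[0,0,0],[-0.3,0,0],0.8],[[0,0,0],[-0.3,0,0],0.8],[[0,0,0],[0,0,0],0.8],[[0,0,0],[0,0,0],0.8]]}}

```text
t: 10.15
ee_pos: [617.7, -40.3, 199.2]
ee_rot: [0.716, 0.698, 0.0, -0.0]
wrist_force: [-4.0, 3.4, 2.5]
opening: 14.0
```

```bash
python3 snap.py 8 wrist side;python3 - <<'E'
import cv2
t=cv2.imread("pics/wrist8.png")
cv2.imwrite("pics/c16.png",cv2.resize(t[225:300,260:400],None,fx=5.5,fy=5.5,interpolation=cv2.INTER_CUBIC))
t=cv2.imread("pics/side8.png")
cv2.imwrite("pics/c17.png",cv2.resize(t[190:270,330:430],None,fx=7,fy=7,interpolation=cv2.INTER_CUBIC)[:600])
E
```

```text
10.25 [617.7 -40.2 199.3] [ 7.159e-01  6.982e-01  2.000e-04 -4.000e-04] [-4.1  3.5  2.3] 14.0
```

View pics/c16.png

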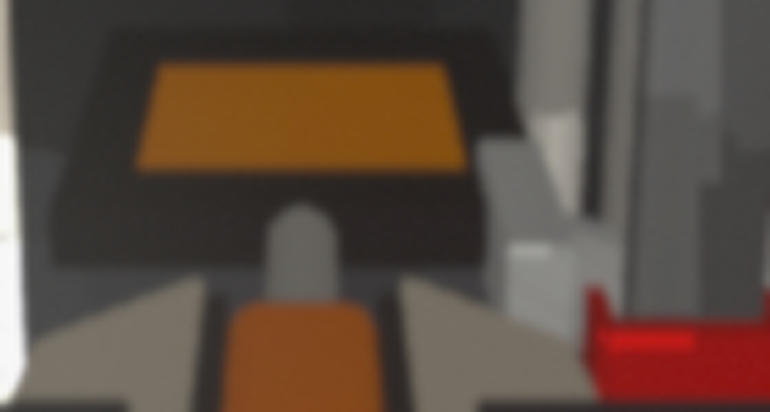

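View pics/c17.png

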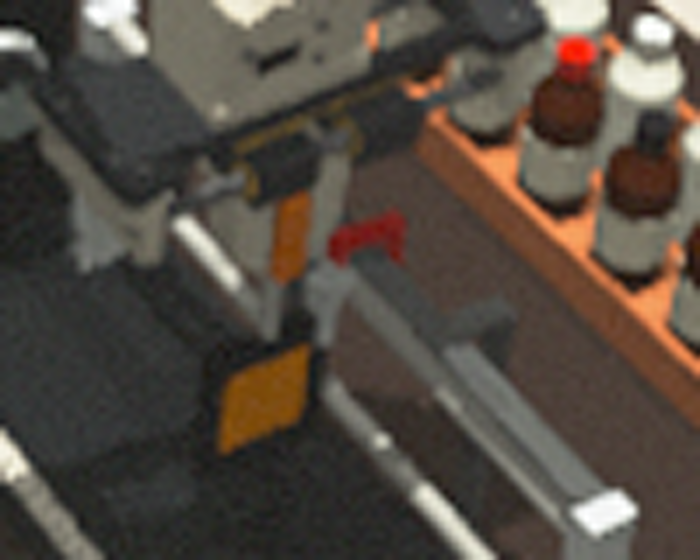

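```bash
python3 - <<'E'
from h import *
print("clip +y face",onz("wrist8",383.6,283.2,188),onz("wrist8",383.6,286.5,191))
for z in(179,171): print("hook +y top edge",onz("wrist8",358.6,269.5,z))
for y in (-42,-44,-46):
    g=np.array([617.7,y,217.3])
    print(y,"gripbot",proj("wrist8",g+[0,12,-22]),"plate top +y/-y",proj("wrist8",g+[-30,4,-62]),proj("wrist8",g+[-30,-4,-62]),"hook+y",proj("wrist8",g+[30,7-1.2,-38]),proj("wrist8",g+[40,7-1.2,-38]))
E
```

```text
clip +y face [655.6 -39.3 188. ] [655.  -39.8 191. ]
hook +y top edge [642.9 -34.6 179. ]
hook +y top edge [644.  -38.1 171. ]
-42 gripbot [314.3 274.9] plate top +y/-y [268.1 261.6] [268.9 273. ] hook+y [367. 272.] [384.5 271.6]
-44 gripbot [314.4 278.4] plate top +y/-y [268.3 264.5] [269.1 275.8] hook+y [366.9 275.2] [384.3 274.8]
-46 gripbot [314.5 281.9] plate top +y/-y [268.5 267.3] [269.3 278.6] hook+y [366.8 278.4] [384.2 278. ]
```

Request:
{"fn": "arm_command", "kwargs": {"deltas": [[[0,0,0],[-0.15,-0.1,0],0.8],[[0,0,0],[0,0,0],0.8],[[0,0,0],[0,0,0],0.8]]}}

```text
t: 10.62
ee_pos: [617.1, -42.6, 199.0]
ee_rot: [0.716, 0.698, 0.0, 0.0]
wrist_force: [0.7, -0.1, -1.7]
opening: 13.7
```

Request:
{"fn": "arm_command", "kwargs": {"deltas": [[[0,0,0],[0,0,0],1.6],[[0,0,0],[0,0,0],2.0],[[0,0,0],[0,0,0],2.4],[[0,0,0],[0,0,0],2.4]]}}

```text
t: 11.12
ee_pos: [616.9, -42.2, 199.3]
ee_rot: [0.716, 0.698, 0.0, 0.0]
wrist_force: [0.0, 0.1, -0.4]
opening: 23.8
```

```bash
python3 snap.py 9 wrist side;python3 - <<'E'
import cv2
t=cv2.imread("pics/wrist9.png")
cv2.imwrite("pics/c18.png",cv2.resize(t[225:300,260:400],None,fx=5.5,fy=5.5,interpolation=cv2.INTER_CUBIC))
E
```

```text
11.225 [616.9 -42.2 199.3] [7.160e-01 6.981e-01 1.000e-04 1.000e-04] [0.1 0.2 0.1] 24.2
```

View pics/c18.png

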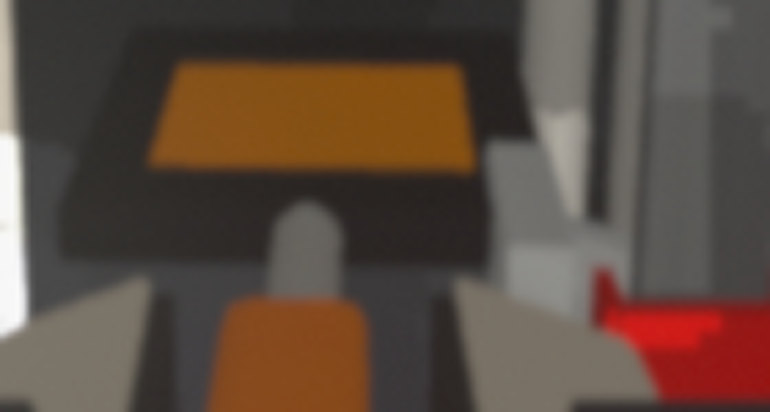

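Request:
{"fn": "arm_command", "kwargs": {"deltas": [[[0,0,0],[0,0,-1.5],2.4],[[0,0,0],[0,0,-2.5],2.4],[[0,0,0],[0,0,-2.5],2.4],[[0,0,0],[0,0,-2],4],[[0,0,0],[-2,-6,0],4],[[0,0,0],[-2,-6,0],4],[[0,0,0],[-2,-6,0],4],[[0,0,0],[0,0,0],4]]}}

```text
t: 12.22
ee_pos: [434.2, -97.4, 285.6]
ee_rot: [0.717, 0.697, -0.0, 0.0]
wrist_force: [0.1, -0.2, -0.2]
opening: 39.7
```

```bash
python3 snap.py 10 wrist side top;python3 - <<'E'
import cv2
t=cv2.imread("pics/side10.png")
cv2.imwrite("pics/c19.png",cv2.resize(t[190:270,330:430],None,fx=7,fy=7,interpolation=cv2.INTER_CUBIC)[:600])
t=cv2.imread("pics/top10.png")
cv2.imwrite("pics/c20.png",cv2.resize(t[140:230,300:400],None,fx=6,fy=6,interpolation=cv2.INTER_CUBIC)[:600])
E
```

```text
12.375 [438.4 -97.2 285.4] [7.161e-01 6.980e-01 7.000e-04 1.200e-03] [-0.   0.7  0.1] 39.8
```

View pics/c19.png

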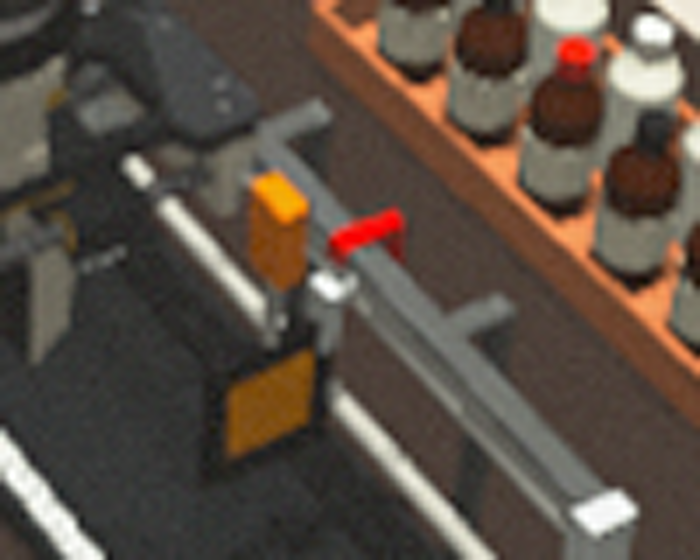

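View pics/c20.png

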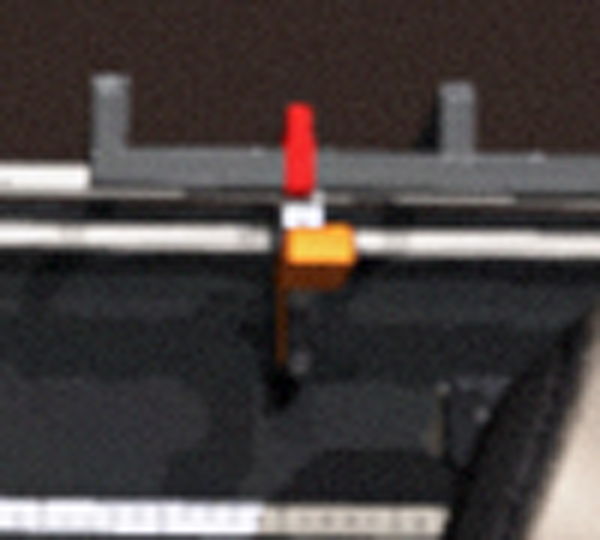

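View pics/wrist10.png

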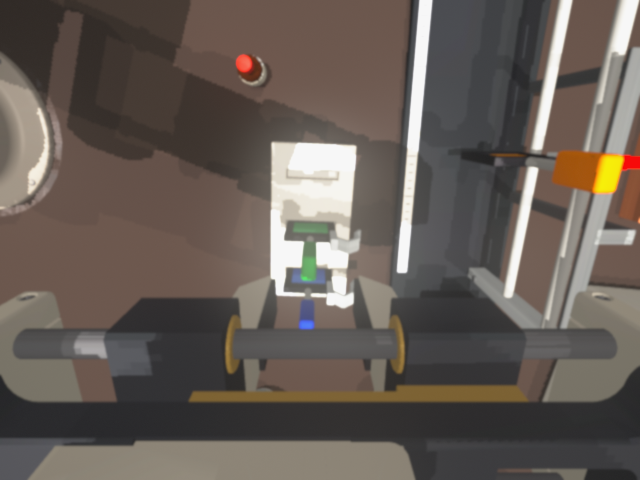

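```bash
python3 - <<'E'
from h import *
f=lambda x,y,ox,oy,k:(ox+x/k-.5+.5/k,oy+y/k-.5+.5/k)
T=lambda x,y:f(x,y,300,140,6);S=lambda x,y:f(x,y,330,190,7)
for z in(179,171):print("hook top",z,onz("top10",*T(302,210),z),"side",onz("side10",*S(333,288),z))
print("clip top",onz("top10",*T(299.5,180),191),"front",onz("top10",*T(299.5,192),191),"side front-top edge mid",onz("side10",*S(338,240),188), onz("side10",*S(370,228),191))
print("grip",onz("top10",*T(321,246),239),"side",onz("side10",*S(280,196),239))
# predicted pixel widths of hook/clip in side for ideal mark
for y in (-42,-44,-46):
  r=np.array([658.3+.03*(y+45),y,165.])
  print(y,"clip c",(proj("side10",r+[0,0,26])-[330,190])*7+3,"grip c",(proj("side10",r+[-40,1.2,74])-[330,190])*7+3,"top: clip",(proj("top10",r+[0,0,26])-[300,140])*6+2.5,"grip",(proj("top10",r+[-40,1.2,74])-[300,140])*6+2.5)
E
```

```text
hook top 179 [643.6 -45.3 179. ] side [638.7 -56.4 179. ]
hook top 171 [646.  -46.2 171. ] side [643.9 -50.5 171. ]
clip top [651.5 -43.4 191. ] front [646.9 -43.3 191. ] side front-top edge mid [650.4 -42.4 188. ] [663.4 -45.9 191. ]
grip [613.3 -45.1 239. ] side [611.5 -50.1 239. ]
-42 clip c [354.4 227. ] grip c [280.2 175.2] top: clip [295.3 161.5] grip [308.5 231.7]
-44 clip c [357.2 229.8] grip c [283.7 178.7] top: clip [300.7 162.1] grip [313.9 232.3]
-46 clip c [360.  232.6] grip c [286.5 181.5] top: clip [306.1 162.1] grip [319.9 232.3]
```

```bash
python3 - <<'E'
import cv2
t=cv2.imread("pics/wrist10.png")
cv2.imwrite("pics/c21.png",cv2.resize(t[130:210,540:640],None,fx=7,fy=7,interpolation=cv2.INTER_CUBIC)[:600])
E
```

```text
(no output)
```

View pics/c21.png

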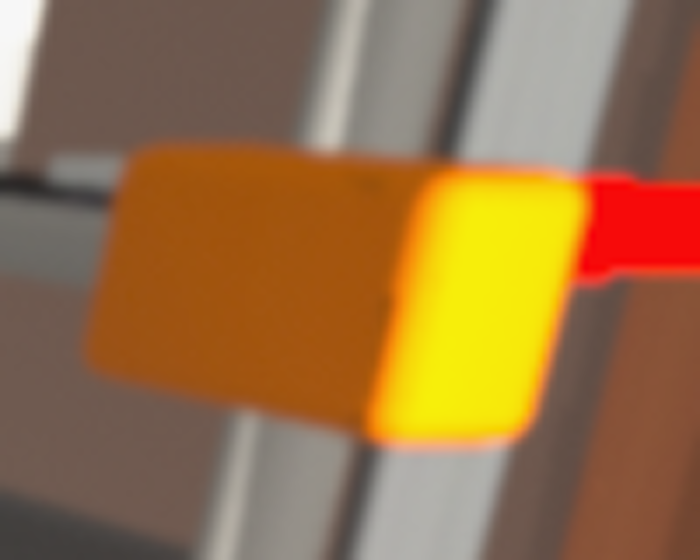

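```bash
python3 - <<'E'
from h import *
f=lambda x,y:(540+x/7-.43,130+y/7-.43)
print("grip top",onz("wrist10",*f(480,308),239))
print("clip edges at col 620",onz("wrist10",*f(620,181),191),onz("wrist10",*f(620,276),191))
E
```

```text
grip top [612.  -45.1 239. ]
clip edges at col 620 [664.8 -39.7 191. ] [667.3 -49.5 191. ]
```

```bash
python3 - <<'E'
from plan import *
w=[(445,-50,280,-1.72),(460,5,270,-1.72),(475,65,260,-1.72),(490,120,250,-1.72),(505,165,240,-1.72),(515.8,191.3,230,-1.72)]
rows((437.5,-97.3,285.4),yawR(np.radians(-1.72)),w)
E
```

```text
[[np.float64(0.0), np.float64(0.0), np.float64(0.0)], [np.float64(4.75), np.float64(0.61), np.float64(0.54)]]
[[np.float64(0.0), np.float64(0.0), np.float64(0.0)], [np.float64(5.54), np.float64(1.33), np.float64(1.0)]]
[[np.float64(0.0), np.float64(0.0), np.float64(0.0)], [np.float64(6.04), np.float64(1.32), np.float64(1.0)]]
[[np.float64(0.0), np.float64(0.0), np.float64(0.0)], [np.float64(5.54), np.float64(1.33), np.float64(1.0)]]
[[np.float64(0.0), np.float64(0.0), np.float64(0.0)], [np.float64(4.54), np.float64(1.36), np.float64(1.0)]]
[[np.float64(0.0), np.float64(0.0), np.float64(0.0)], [np.float64(2.66), np.float64(1.0), np.float64(1.0)]]
```

Request:
{"fn": "arm_command", "kwargs": {"deltas": [[[0,0,0],[4.8,0.6,0.5],4],[[0,0,0],[5.5,1.3,1],4],[[0,0,0],[6.0,1.3,1],4],[[0,0,0],[5.5,1.3,1],4],[[0,0,0],[4.5,1.4,1],4],[[0,0,0],[2.7,1.0,1],4],[[0,0,0],[0,0,0],4],[[0,0,0],[0,0,0],4]]}}

```text
t: 13.38
ee_pos: [514.2, 191.4, 229.1]
ee_rot: [0.716, 0.698, -0.0, 0.0]
wrist_force: [-0.6, 0.5, -1.3]
opening: 39.7
```

```bash
python3 snap.py 11 wrist side
```

```text
13.475 [514.1 190.6 229.6] [7.162e-01 6.978e-01 2.000e-04 2.000e-04] [-0.1 -0.5  0.7] 39.7
```

View pics/wrist11.png

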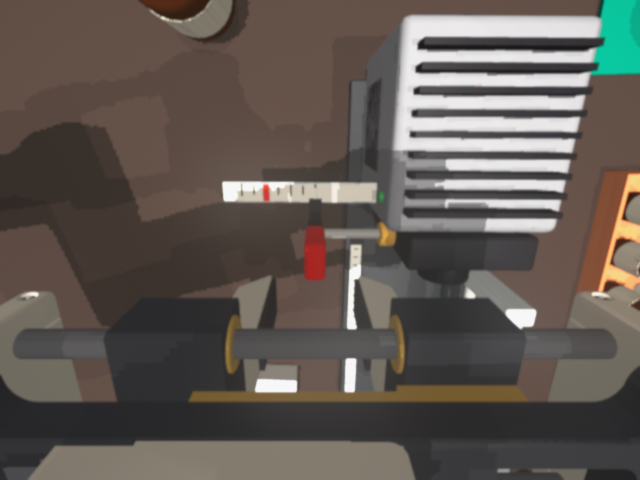

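View pics/side11.png

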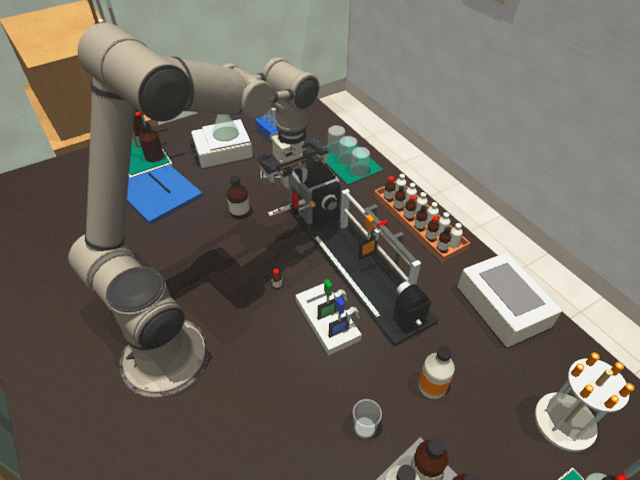

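```bash
python3 - <<'E'
from h import *
import cv2
for r in (248,279): print(onz("wrist11",315.3,r,186))
t=cv2.imread("pics/wrist11.png")
cv2.imwrite("pics/c22.png",cv2.resize(t[170:290,210:400],None,fx=4,fy=4,interpolation=cv2.INTER_CUBIC))
E
```

```text
[514.8 202.4 186. ]
[514.3 180.9 186. ]
```

View pics/c22.png

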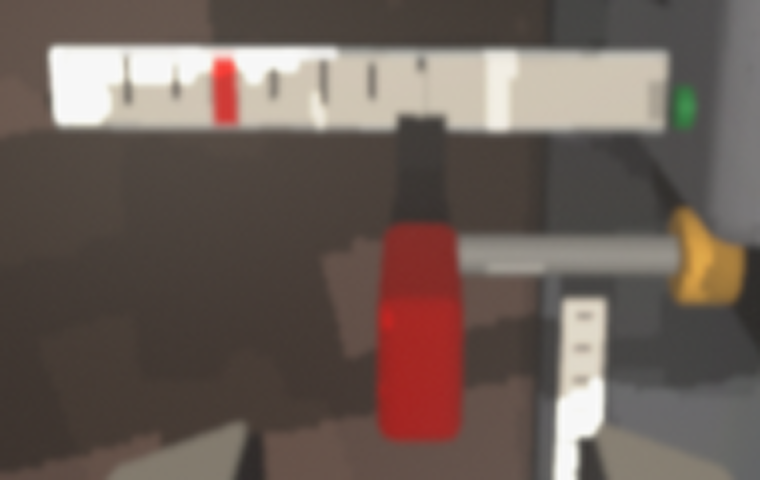

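The handle top is centred at px (315,262), giving (514.6, 192). The pointer is at the zero tick and the red line is four ticks out. Descending onto it.

Request:
{"fn": "arm_command", "kwargs": {"deltas": [[[0,0,0],[0.15,0,2.5],4],[[0,0,0],[0,0,2.5],4],[[0,0,0],[0,0,2],4],[[0,0,0],[0,0,1.2],4],[[0,0,0],[0,0,0],4],[[0,0,0],[0,0,0],4]]}}

```text
t: 14.22
ee_pos: [514.5, 192.6, 148.2]
ee_rot: [0.716, 0.698, 0.001, 0.0]
wrist_force: [0.5, -0.2, 0.4]
opening: 39.8
```

Request:
{"fn": "arm_command", "kwargs": {"deltas": [[[0,0,0],[0,0,0],0.8],[[0,0,0],[0,0,0],0.8],[[0,0,0],[0,0,0],0.8],[[0,0,0],[0,0,0],0.8]], "squeeze": 40}}

```text
t: 14.72
ee_pos: [514.3, 192.7, 147.4]
ee_rot: [0.716, 0.698, 0.0, 0.0]
wrist_force: [1.8, 0.5, 1.0]
opening: 13.8
```

```bash
python3 snap.py 12 wrist
```

```text
14.775 [514.3 192.7 147.5] [7.161e-01 6.980e-01 5.000e-04 2.000e-04] [ 2.5 -0.5  1. ] 13.7
```

View pics/wrist12.png

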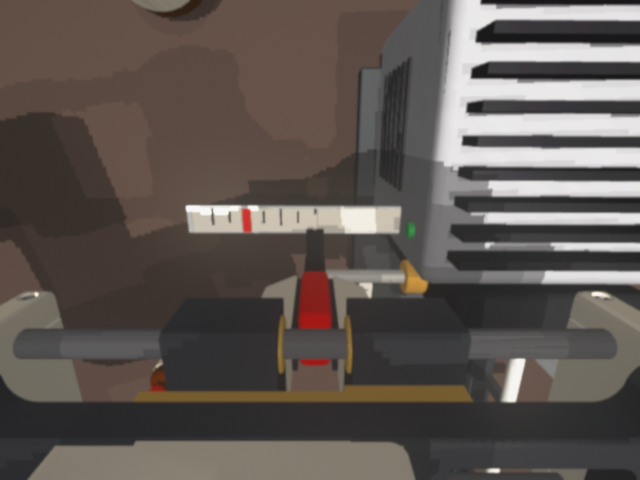

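Request:
{"fn": "arm_command", "kwargs": {"deltas": [[[0,0,0],[0,-0.8,0],0.8],[[0,0,0],[0,-0.8,0],0.8],[[0,0,0],[0,-0.8,0],0.8],[[0,0,0],[0,-0.8,0],0.8],[[0,0,0],[0,-0.5,0],0.8],[[0,0,0],[0,-0.3,0],0.8],[[0,0,0],[0,0,0],0.8],[[0,0,0],[0,0,0],0.8]]}}

```text
t: 15.78
ee_pos: [475.7, 193.9, 147.5]
ee_rot: [0.716, 0.698, 0.002, 0.001]
wrist_force: [8.3, 0.8, -3.8]
opening: 14.1
```

```bash
python3 snap.py 13 wrist side; python3 - <<'E'
import cv2
t=cv2.imread("pics/wrist13.png")
cv2.imwrite("pics/c23.png",cv2.resize(t[190:300,220:440],None,fx=3.5,fy=3.5,interpolation=cv2.INTER_CUBIC))
E
```

```text
15.875 [475.7 193.9 147.5] [0.7162 0.6979 0.0018 0.0011] [ 8.5  0.7 -3.2] 13.8
```

View pics/c23.png

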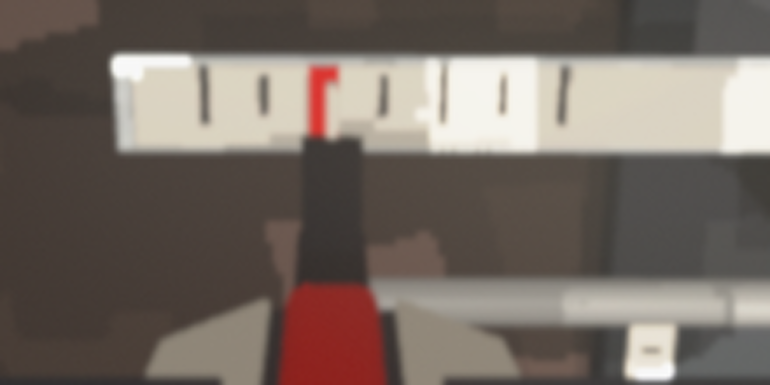

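Request:
{"fn": "arm_command", "kwargs": {"deltas": [[[0,0,0],[0,-0.15,0],0.8],[[0,0,0],[0,0,0],0.8],[[0,0,0],[0,0,0],0.8],[[0,0,0],[0,0,0],0.8],[[0,0,0],[0,0,0],0.8]]}}

```text
t: 16.5
ee_pos: [474.4, 193.9, 147.5]
ee_rot: [0.716, 0.698, 0.002, 0.001]
wrist_force: [10.2, 1.4, -3.8]
opening: 13.5
```

```bash
python3 snap.py 14 wrist side top; python3 - <<'E'
import cv2
t=cv2.imread("pics/wrist14.png")
cv2.imwrite("pics/c24.png",cv2.resize(t[190:300,220:440],None,fx=3.5,fy=3.5,interpolation=cv2.INTER_CUBIC))
t=cv2.imread("pics/side14.png")
cv2.imwrite("pics/c25.png",cv2.resize(t[150:290,260:430],None,fx=4.2,fy=4.2,interpolation=cv2.INTER_CUBIC))
E
```

```text
16.65 [474.4 193.9 147.5] [0.7162 0.6979 0.0019 0.0012] [ 8.8  0.7 -3.7] 14.0
```

View pics/c24.png

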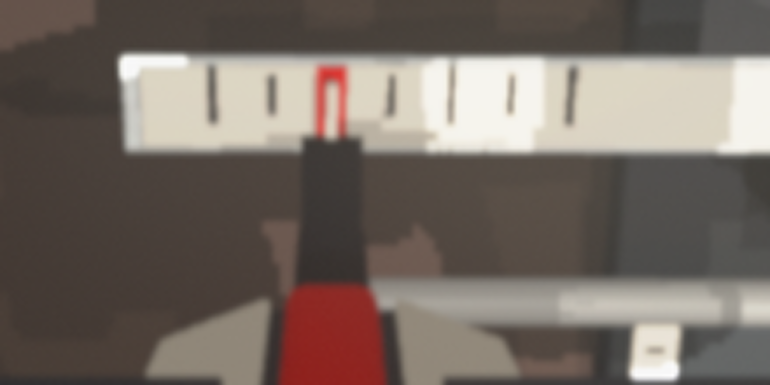

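View pics/c25.png

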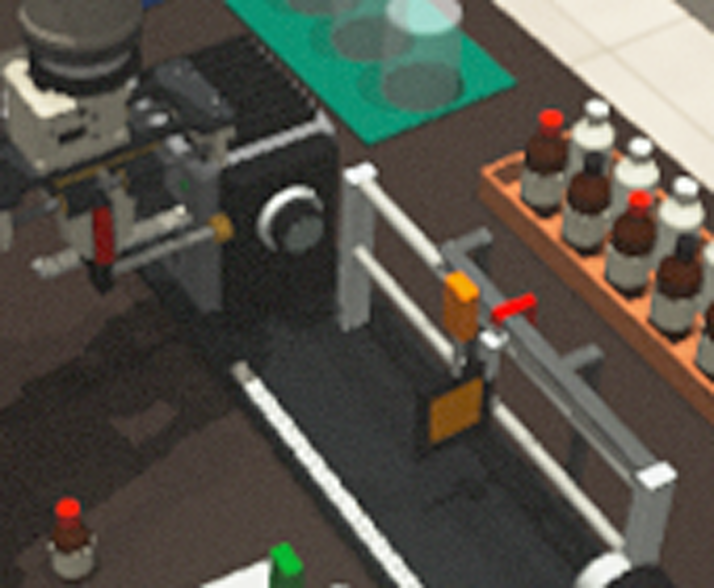

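View pics/top14.png

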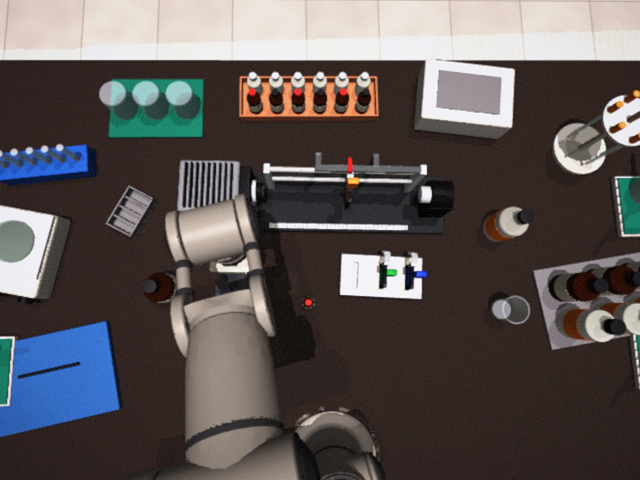

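The white pointer sits in the middle of the red line (crop px 331). The amber holder hangs by the clip, and nothing else has moved.

```bash
python3 - <<'E'
from station import robot
robot.job_done()
s=robot.get_state();print(s["t"],s["ee_pos"].round(1),s["wrist_force"].round(1),s["opening"])
E
```

```text
the job is handed in; nothing more can be done
the job is handed in; nothing more can be done
```

I handed the job in at about 16.7 s, with the amber holder hanging at the red clip and the gripper still holding the shutter open on the red line. No verdict was reported, so these are my own last checks:

- **Amber holder:** It hangs free of the fingers. The hook is about 2 mm to the -y side of the clip's middle; the wrist view gave about 1.6 mm and the top view 2 to 3 mm, against the 6 mm allowed. The side camera read about 5 mm further to -y than the top camera. It had shown the same offset at the rack, so I put that down to calibration.
- **Tilt:** The holder leans about 0.08 rad because the plate rests on the lower rod. This is estimated from the grip being about 4 mm towards the robot and was not measured directly; the limit is 0.12 rad.
- **Shutter:** The white pointer is in the middle of the red line. The handle was pulled about 39.9 mm by the arm's own position, with about 9 to 10 N of spring force on the wrist.
- **Other items:** The last top view shows the green and blue filters, bottles, beaker, dropper and box where they started. I compared these by eye.

The state reading after hand-in was refused, so I have no check from the final held second.

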